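Stand the fallen pack back in the row and close the stop

TASK

One flat carton has been left lying directly on the bench top, beyond the stop end of the rack (not the one on top of the pile at the back). Stand it upright on its short narrow end in the rack, next in line after the two cartons already standing there and facing the same way, setting it down without dropping it or letting it topple; then slide the rack's stop up until the carton is held snugly between the row and the stop. Leave everything else on the bench where it is.

Things in the scene. Friction and masses are not known exactly. Their poses are not given: they have to be found in the camera images.
- pack_centre (a point): centre of the loose carton, a printed pack 70 x 111 x 40 mm, 0.13 to 0.25 kg, lying flat on the bench. Own axes: x along its 70 mm width (the side to grasp), y along its 111 mm length, z along its 40 mm thickness. Standing in the rack, y is vertical (either end up) and z lies along the row. Set on its short end with a lean of up to 15 degrees it rocks back upright.
- rack: metal rack fixed on the bench: plate 96 mm (x) by 310 mm (y, -145 to +165), 10 mm thick, bare but for the stop. Origin on its underside, y along the row, z up. At the -y end two like cartons, fixed, stand side by side on their short ends (71 mm wide, tops 122 mm above the bench); the last one's broad face is at y = -54 mm. A big carton, 325 mm high, stands behind the rack.
- bay (a point): where the centre of the loose carton belongs when it stands in the rack and touches the row: rack x = 0, y = -34 mm, 65.5 mm above the bench. Axes as the rack's.
- stop (a joint): travel in m of the sliding stop along the rack towards the row (rack -y). It starts between 0 and 0.02, its face then being 129 mm less the travel from the row's last carton; it meets a carton that stands against the row at 0.089; without a carton it would run to 0.105. It slides with about 1.5 N of friction and stays where it is left.
- stop_knob (a point): top of the stop's grip, on its axis: an upright round post 16 to 20 mm across, 15 to 60 mm above the bench, on the rack's centre line. It stands on the stop's foot plate (44 mm wide, 17 mm above the bench, ending 14 mm beyond the axis), 70 mm behind the pressing face. Pinch it, or push it with shut fingers from its rack +y side, towards the row. Axes as the rack's.
- stop_face (a point): middle of the stop's upright pressing face, 70 mm wide and 56 mm high above the rack's plate, its top 66 mm above the bench, 6 mm thick; it looks to rack -y. Carry the carton over it.
- bearing: bystander: ball bearing lying flat, 62 mm across, 16 mm high; origin under its centre
- bolt: bystander: bolt standing on its head, 67 mm high; origin under its centre
- tape: bystander: roll of tape, 94 mm across, 48 mm high; origin under its centre
- fitting: bystander: brass pipe fitting standing, 34 mm high; origin under its centre
- pack: the same loose carton; origin at the centre of the broad face it lies on, axes as at pack_centre

How it is judged:
At the end, for the whole second after the job is handed in: The carton stands at rest on its short end on the rack's plate (upright within 4 degrees, square to the row within 7 degrees, within 20 mm of the row's centre line), against the last carton of the row, with the stop closed on it: no more than about 5 mm of play in all (stop travel 0.084 to 0.095) (angle between the y axis of pack_centre and the z axis of rack, either way round below 0.07 rad and angle between the z axis of pack_centre and the y axis of rack, either way round below 0.12 rad and x of pack_centre in the frame of rack between -0.02 and 0.02 m and y of pack_centre in the frame of rack between -0.04 and -0.027 m and z of pack_centre in the frame of rack between 0.06 and 0.071 m and value of joint stop between 0.084 and 0.095 m and linear speed of pack below 0.02 m/s and angular speed of pack below 0.1 rad/s); the robot touches nothing.
It fails at once if the carton is dropped, thrown or let topple (moves faster than 0.5 m/s with no finger on it) (contact force between the fingers and pack below 0.02 N and linear speed of pack above 0.5 m/s).
It fails at once if a bystander (bearing, bolt, tape roll or fitting) is moved by more than 25 mm or knocked over (distance of any of bearing, bolt, tape, fitting from where it was at the start of the episode above 0.025 m or angle between any of bolt, fitting's own z axis and vertical above 0.5 rad).
It also fails if it takes over 58 s, if anything falls off the work surface, if the arm or the gripper's body presses on something with over 40 N, if the wrist force passes 120 N, or if a joint passes its speed limit or range.

ROBOT

A 6-joint arm with a two-finger parallel gripper is mounted at the origin on a cart in front of the work surface, level with it; the furniture and walls round the work are solid. World frame = base frame: x ahead of the robot, y to its left, z up, the work surface at z = 0. Lengths are in m, angles in rad, forces in N, time in s.
With the tool pointing down it reaches from about 0.375 to 0.925 m from the base axis. Payload 5.7 kg.
Tool frame: the origin (TCP) lies midway between the tips of the shut fingers; the grasp point (between the pads) lies 19 mm behind it; z points along the fingers, y is the line along which they close (so a half turn about z gives the same grasp; the last joint's range is limited). The gripper opens to 88 mm and grips with 3 to 60 N. Pads are 20 mm wide; open, the fingers measure 115 mm over their backs; the gripper's body (75 mm by 178 mm) begins 61 mm behind the grasp point.
Start: joints at [-1.436, 0.359, 1.51, -0, 1.272, -0.115], TCP at [0.148, -0.581, 0.184] pointing down, gripper open.
Joint ranges: [-2.97, 2.97], [-1.01, 2.36], [0.21, 2.38], [-0.96, 4.11], [0.2, 2.71], [-2.98, 2.98]. Speed limits (rad/s): [2.39, 2.39, 3.14, 3.14, 3.14, 3.14].

INTERFACE

Orientations are given as a unit quaternion [x, y, z, w].
In Python, from bench import move_ptp, servo_line, goto_joints, move_gripper, sleep, inverse_kinematics, capture, PlanningError, close_job, spot_in, silhouettes, current_clock, current_joint_pos, current_qvel, current_joint_torque, current_position, current_orientation, current_force, current_torque, current_finger_gap, current_grip_force gives the robot as it stands. Calls block until the motion is done:
- move_ptp(position, orientation): joint-space move of the TCP to a pose.
- servo_line(position, orientation=None, rate=0.15, contact_N=None): straight line of the TCP; orientation=None keeps the orientation; rate is the mean speed in m/s. With contact_N (N) it stops when the force on the tool has changed by that much, and returns True; else False.
- goto_joints(angles): joint-space move.
- move_gripper(opening): finger opening in m; the grip force is fixed at half the most; returns when the fingers have stopped.
- sleep(seconds).
- inverse_kinematics(position, orientation): joint angles nearest the present ones, or None.
- capture(name): name is "scene" or "top" or "wrist"; returns a dict with "image" (480x640x3 uint8, blue, green, red), "range_z" (480x640 float32, m along the optical axis (not along the pixel's ray), 0 where there is no reading), "intrinsics" (3x3 intrinsics, pixels), "k1" (the pictures are not rectified: a ray, as slopes to the right and down, at radius r is drawn at 1 + k1 r^2 times it, then the intrinsics apply), "R" (3x3) and "t" (3): a world point X has camera coordinates R X + t. Camera axes: x right, y down, z forward; pixel columns grow to the right and rows downward; lengths in m; the calibration is good to about 2 mm. A picture is of the moment at which its call begins.
A pose or a line that the arm cannot do raises PlanningError and nothing moves.
- close_job(): hands the job in; it is judged then, once.
Trained networks look in the newest picture that a camera, given by its name, has taken for a name from the list of things; names that differ only in an ending like _2 or _b are one class to them, and where a whole thing is asked for, a point or a joint stands for the part that bears it (a point fixed in the world has none). Each returns a list of dicts, best first, with "conf" (0 to 1); they miss things now and then, are a little off and sometimes report something else, mostly with a low value. They report only what shows in the picture. A call takes as long as a camera call.
- spot_in(camera, query): "xy" ([column, row] in pixels, amid what is visible of it).
- silhouettes(camera, query): "region" (480x640 bool, what is visible of it) and "xy" ([column, row] in pixels, amid what is visible of it).
Readings, each from a call of its own:
- current_clock(): time.
- current_joint_pos(): joint angles.
- current_qvel(): joint speeds.
- current_joint_torque(): joint torques, N m.
- current_position(): TCP position.
- current_orientation(): TCP orientation.
- current_force(): force on the tool from outside, world axes, zero at the start.
- current_torque(): the same for the moment, N m.
- current_finger_gap(): finger opening in m.
- current_grip_force(): force on a finger pad.
Only numpy, scipy, OpenCV 4.12 (cv2) and the standard library are available. Lean on these libraries where they do the work, as an engineer would, in place of code of your own. Each camera call takes 0.05 s, during which the arm holds its last target. There are 200 camera calls.

## Working session

There is one attempt and no reset: what is moved stays moved. The work goes in short steps, each a Python script; the robot and the scene stay as the last script left them, time stands still between calls to the robot, and variables do not carry over. Pictures are saved under pics/ and viewed, at most 13 in all, crops included, and the job is handed in when it is done.

```bash
mkdir -p pics
cat > h.py <<'E'
import numpy as np, cv2
from bench import *
def pts(c, region=None):
    K=np.array(c["intrinsics"]);D=np.array([c["k1"],0,0,0,0],float)
    z=c["range_z"]; m=(z>0) if region is None else (region&(z>0))
    v,u=np.nonzero(m)
    n=cv2.undistortPoints(np.stack([u,v],1).astype(float).reshape(-1,1,2),K,D).reshape(-1,2)
    Z=z[v,u].astype(float)
    P=np.column_stack([n*Z[:,None],Z])
    return (P-np.array(c["t"]))@np.array(c["R"]), np.stack([u,v],1)
E
python3 - <<'E'
from h import *
out=[]
for cam in ["scene","top"]:
    c=capture(cam); cv2.imwrite(f"pics/{cam}0.png",c["image"])
    print(cam,"cam pos",(-np.array(c["R"]).T@c["t"]).round(3))
    for q in ["pack","rack","stop_knob","stop_face","bearing","bolt","tape","fitting"]:
        for s in silhouettes(cam,q)[:3]:
            P,_=pts(c,s["region"])
            if len(P)<5: continue
            hi=P[P[:,2]>np.percentile(P[:,2],95)-.006]
            r=cv2.minAreaRect((hi[:,:2]*1000).astype(np.float32))
            print(q,round(s["conf"],2),np.round(s["xy"]),len(P),"med",np.median(P,0).round(3),"z95",np.percentile(P[:,2],95).round(3),"toprect",np.round(r[0]),np.round(r[1]),round(r[2],1))
E
```

```text
scene cam pos [0.162 0.574 0.732]
pack 0.75 [279. 340.] 3423 med [0.5   0.376 0.038] z95 0.041 toprect [509. 372.] [110.  71.] 70.3
rack 0.77 [411. 241.] 8888 med [0.496 0.057 0.017] z95 0.121 toprect [514. -16.] [72. 85.] 3.4
rack 0.49 [235. 272.] 241 med [0.668 0.354 0.022] z95 0.034 toprect [660. 363.] [18. 55.] 54.5
rack 0.16 [368. 281.] 1735 med [0.498 0.169 0.023] z95 0.064 toprect [512. 179.] [85. 66.] 72.2
stop_knob 0.94 [368. 280.] 1643 med [0.498 0.169 0.025] z95 0.064 toprect [491. 178.] [66. 84.] 24.9
stop_knob 0.35 [280. 337.] 3354 med [0.5   0.376 0.038] z95 0.041 toprect [510. 372.] [110.  72.] 70.3
stop_face 0.16 [264. 243.] 199 med [0.68  0.279 0.032] z95 0.066 toprect [684. 277.] [10. 11.] 51.1
bearing 0.86 [291. 279.] 761 med [0.598 0.276 0.014] z95 0.016 toprect [602. 274.] [59. 61.] 32.1
bolt 0.48 [265. 246.] 190 med [0.68  0.279 0.031] z95 0.067 toprect [684. 278.] [ 8. 11.] 86.5
tape 0.67 [217. 310.] 2336 med [0.633 0.421 0.03 ] z95 0.047 toprect [638. 419.] [92. 92.] 85.0
fitting 0.73 [234. 270.] 221 med [0.668 0.355 0.023] z95 0.034 toprect [661. 362.] [18. 50.] 54.5
top cam pos [0.511 0.252 1.   ]
rack 0.92 [386. 277.] 6155 med [0.491 0.132 0.01 ] z95 0.12 toprect [500.  77.] [272.  31.] 81.4
rack 0.5 [352. 272.] 1265 med [0.502 0.187 0.017] z95 0.065 toprect [492. 180.] [63. 82.] 22.0
stop_knob 0.7 [353. 273.] 1295 med [0.501 0.187 0.017] z95 0.065 toprect [492. 180.] [64. 81.] 22.0
stop_face 0.97 [355. 272.] 1266 med [0.502 0.185 0.017] z95 0.065 toprect [493. 179.] [63. 83.] 23.2
bearing 0.71 [382. 276.] 6132 med [0.491 0.132 0.01 ] z95 0.12 toprect [500.  77.] [272.  30.] 81.1
tape 0.63 [208. 193.] 1279 med [0.638 0.428 0.044] z95 0.049 toprect [638. 420.] [92. 91.] 75.8
fitting 0.68 [258. 180.] 150 med [0.672 0.353 0.025] z95 0.035 toprect [673. 353.] [18. 18.] 43.1
```

View pics/scene0.png

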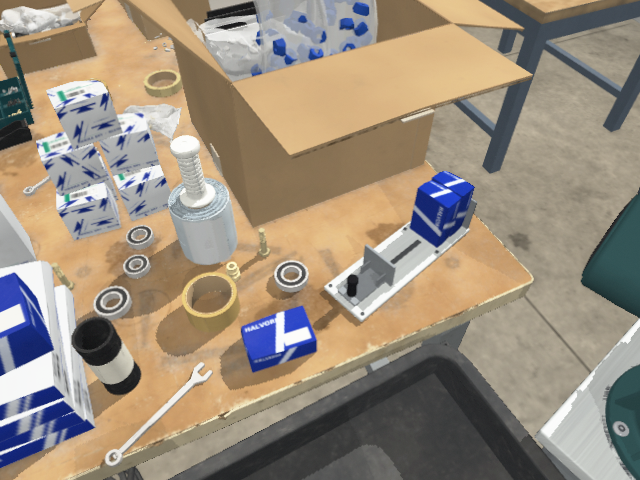

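View pics/top0.png

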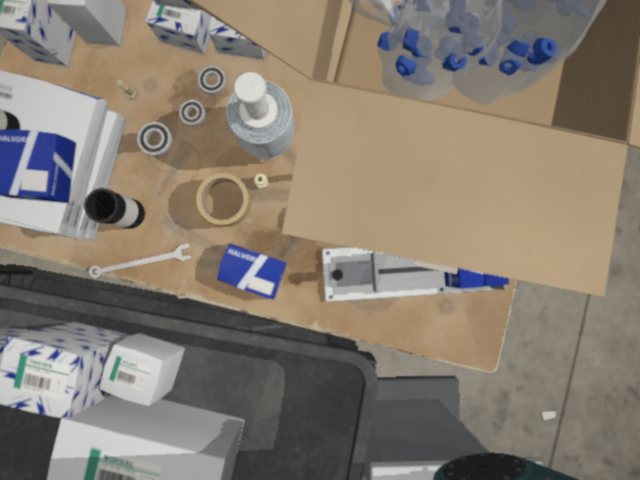

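The scene view shows the loose blue pack at (279,340), the stop and knob at (352–378, 265–290), and the row at (443,208). A big carton stands behind the rack, and its flap overhangs it. In the top view the pack is at (252,270), the knob at (337,273), and the flap covers the row. Next I'll measure the rack axes, knob, stop face and the wall and flap clearance.

Run:
```python
from h import *
def rect(P): return [np.round(v,1) for v in cv2.minAreaRect((P[:,:2]*1000).astype(np.float32))]
allP=[]
for cam in ["scene","top"]:
    c=capture(cam); P,uv=pts(c); I=c["image"][uv[:,1],uv[:,0]].astype(int)
    box=(P[:,0]>.4)&(P[:,0]<.6)&(P[:,1]>-.12)&(P[:,1]<.27)
    pl=box&(P[:,2]>.006)&(P[:,2]<.0135)&(abs(P[:,0]-.5)<.08)
    print(cam,"plate",rect(P[pl]),pl.sum())
    kn=box&(P[:,2]>.03)&(P[:,2]<.064)&(I.max(1)<60)&(P[:,1]>.15)
    print(" knob",kn.sum(),P[kn].min(0).round(3),P[kn].max(0).round(3),np.median(P[kn],0).round(3))
    sf=box&(P[:,2]>.063)&(P[:,2]<.07)&(P[:,1]>.1)
    print(" stoptop",rect(P[sf]),sf.sum())
    rt=box&(P[:,2]>.115)&(P[:,2]<.128); print(" rowtop",rect(P[rt]),rt.sum())
    pk=(abs(P[:,0]-.509)<.09)&(abs(P[:,1]-.372)<.09)&(P[:,2]>.034)&(P[:,2]<.048)
    if cam=="top": pk&=(I[:,0]>I[:,2]+0)|(I.min(1)>150)
    print(" packtop",rect(P[pk]),np.median(P[pk,2]).round(4))
    # wall and flap
    for y in (-.05,.0,.05,.1,.15,.2,.25,.3):
        w=(abs(P[:,1]-y)<.01)&(P[:,0]>.5)&(P[:,0]<.9)&(P[:,2]>.03)&(P[:,2]<.24)&(P[:,2]>.128)
        f=(abs(P[:,1]-y)<.01)&(P[:,2]>.25)&(P[:,2]<.6)&(P[:,0]>.3)
        print(" y",y,"wall x min",np.percentile(P[w,0],[2,50]).round(3) if w.sum()>5 else None,"flap", None if f.sum()<5 else (np.percentile(P[f,0],[1,99]).round(3),P[f][np.argsort(P[f,0])[[5,-5]]].round(3)[:,[0,2]].tolist()))
q0=current_joint_pos()
print(current_orientation(),current_clock())
```

```text
scene plate [array([517.8, 101.1]), array([128.2, 334.9]), np.float64(0.7)] 3665
 knob 145 [0.491 0.212 0.031] [0.51  0.228 0.062] [0.498 0.222 0.058]
 stoptop [array([504.2, 150.8]), array([68.,  8.]), np.float64(1.4)] 117
 rowtop [array([513.3, -16.8]), array([71.3, 84.6]), np.float64(3.2)] 1247
 packtop [array([535.7, 385.2]), array([153.3, 111.5]), np.float64(70.0)] 0.0387
 y -0.05 wall x min [0.684 0.687] flap (array([0.482, 0.799]), [[0.481, 0.334], [0.8, 0.352]])
 y 0.0 wall x min [0.695 0.697] flap (array([0.492, 0.822]), [[0.491, 0.336], [0.823, 0.358]])
 y 0.05 wall x min [0.705 0.707] flap (array([0.504, 1.08 ]), [[0.502, 0.332], [1.081, 0.287]])
 y 0.1 wall x min [0.715 0.718] flap (array([0.509, 1.126]), [[0.506, 0.333], [1.129, 0.288]])
 y 0.15 wall x min [0.725 0.729] flap (array([0.525, 1.134]), [[0.524, 0.333], [1.137, 0.291]])
 y 0.2 wall x min [0.737 0.74 ] flap (array([0.535, 1.037]), [[0.533, 0.333], [1.054, 0.33]])
 y 0.25 wall x min [0.748 0.759] flap (array([0.546, 0.954]), [[0.544, 0.329], [0.973, 0.369]])
 y 0.3 wall x min None flap (array([0.555, 0.89 ]), [
[... 543 characters left out ...]
ap (array([0.495, 0.823]), [[0.492, 0.336], [0.825, 0.389]])
 y 0.05 wall x min [0.771 0.788] flap (array([0.505, 0.812]), [[0.502, 0.338], [0.813, 0.413]])
 y 0.1 wall x min [0.771 0.78 ] flap (array([0.509, 0.82 ]), [[0.505, 0.333], [0.822, 0.391]])
 y 0.15 wall x min [0.794 0.835] flap (array([0.526, 0.864]), [[0.523, 0.336], [0.866, 0.31]])
 y 0.2 wall x min [0.804 0.845] flap (array([0.537, 0.874]), [[0.534, 0.337], [0.877, 0.286]])
 y 0.25 wall x min [0.792 0.815] flap (array([0.547, 0.847]), [[0.545, 0.334], [0.852, 0.336]])
 y 0.3 wall x min [0.75 0.78] flap (array([0.557, 0.823]), [[0.556, 0.334], [0.825, 0.394]])
[ 9.92206799e-01  1.24602027e-01  1.15897373e-05 -5.21563903e-05] 1.0
```

```bash
cat >> h.py <<'E'
from scipy.spatial.transform import Rotation as Ro
YAW=np.radians(3.1)
XR=np.array([np.cos(YAW),np.sin(YAW),0]);YR=np.array([-np.sin(YAW),np.cos(YAW),0]);UP=np.array([0,0,1.])
ORG=np.array([.5082,.0771,0])
PC=np.array([.509,.372,.0195]); PYAW=np.radians(70.1)
def tool(zt,yt): return Ro.from_matrix(np.column_stack([np.cross(yt,zt),yt,zt])).as_quat()
def pick(se,s,al,off=.015,d=.006):
    e=se*np.array([np.cos(PYAW),np.sin(PYAW),0]); b=UP*np.cos(al)+e*np.sin(al)
    return PC+e*off+UP*d-.019*b, tool(-b,s*np.cross(e,UP)), b
def place(se,s,al,gap=.006,lift=0.,off=.015,d=.006):
    b=YR*np.cos(al)+UP*np.sin(al)
    c=ORG+YR*(-.034+gap)+UP*(.0655+lift)
    return c+UP*off+YR*d-.019*b, tool(-b,-s*XR), b
E
python3 - <<'E'
from h import *
c=capture("scene");P,uv=pts(c)
rel=(P-ORG); lx=rel@XR; ly=rel@YR
f=(abs(lx)<.028)&(P[:,2]>.03)&(P[:,2]<.112)&(ly<-.03)&(ly>-.075)
print("row face ly",np.median(ly[f]).round(4),f.sum(),"slope deg",np.degrees(np.polyfit(lx[f],ly[f],1)[0]).round(2))
s=(abs(lx)<.03)&(abs(P[:,2]-.066)<.003)&(ly>.04)&(ly<.1); print("stop top ly",np.percentile(ly[s],[5,50,95]).round(4),"lx",np.median(lx[s]).round(4))
# link lengths
A=[];B=[]
for r in (.45,.5,.55,.6,.7,.75):
    for z in (.1,.2,.3):
        q=inverse_kinematics([0.2*r,-np.sqrt(1-.04)*r,z],current_orientation())
        if q is None: continue
        A+= [[np.sin(q[1]),np.sin(q[1]+q[2]),0,0,1],[np.cos(q[1]),np.cos(q[1]+q[2]),1,-1,0]]; B+=[r,z]
x,res,rk,_=np.linalg.lstsq(np.array(A),np.array(B),rcond=None)
print("L1,L2,h,-tool,r0",x.round(3),np.sqrt(res).round(4) if len(res) else rk, "h-tool",(x[2]-x[3]).round(3))
for se in (1,-1):
  for s in (1,-1):
    for al in (25,30,35):
      a=np.radians(al); o=[]
      p,q,b=pick(se,s,a)
      for pp,qq in ((p,q),(p+.1*b,q),place(se,s,a)[:2],place(se,s,a,lift=.075)[:2]):
        j=inverse_kinematics(pp,qq); o.append(None if j is None else np.round(j,2).tolist())
      print(se,s,al,o)
E
```

```text
row face ly -0.0539 834 slope deg -0.1
stop top ly [0.0717 0.0745 0.0776] lx -0.0011
L1,L2,h,-tool,r0 [ 0.611  0.433 -0.13   0.13  -0.023] 4 h-tool -0.26
1 1 25 [[0.67, 0.82, 1.21, -0.22, 1.49, 1.08], [0.7, 0.79, 1.04, -0.21, 1.7, 1.06], [0.6, 0.87, 1.62, -0.89, 1.52, -2.12], [0.6, 0.75, 1.62, -0.89, 1.6, -2.21]]
1 1 30 [[0.69, 0.88, 1.13, -0.26, 1.6, 1.1], [0.72, 0.86, 0.94, -0.25, 1.81, 1.07], [0.58, 0.81, 1.65, -0.86, 1.46, -2.16], [0.58, 0.7, 1.63, -0.85, 1.54, -2.25]]
1 1 35 [[0.71, 0.93, 1.05, -0.29, 1.7, 1.1], [0.74, 0.93, 0.83, -0.29, 1.92, 1.07], [0.55, 0.76, 1.67, -0.82, 1.39, -2.2], [0.55, 0.64, 1.65, -0.81, 1.49, -2.3]]
1 -1 25 [[0.67, 0.82, 1.21, -0.22, 1.49, -2.06], [0.7, 0.79, 1.04, -0.21, 1.7, -2.08], [0.6, 0.87, 1.62, -0.89, 1.52, 1.02], [0.6, 0.75, 1.62, -0.89, 1.6, 0.93]]
1 -1 30 [[0.69, 0.88, 1.13, -0.26, 1.6, -2.05], [0.72, 0.86, 0.94, -0.25, 1.81, -2.07], [0.58, 0.81, 1.65, -0.86, 1.46, 0.99], [0.58, 0.7, 1.63, -0.85, 1.54, 0.89]]
1 -1 35 [[0.71, 0.93, 1.05, -0.29, 1.7, -2.04], [0.74, 0.93, 0.83, -0.29, 1.92, -2.07], [0.55, 0.76, 1.67, -0.82, 1.39, 0.94], [0.55,
[... 211 characters left out ...]
46, -2.16], [0.58, 0.7, 1.63, -0.85, 1.54, -2.25]]
-1 1 35 [[0.17, 0.56, 2.06, 1.25, 0.55, 2.55], [0.05, 0.36, 2.08, 0.97, 0.7, 2.77], [0.55, 0.76, 1.67, -0.82, 1.39, -2.2], [0.55, 0.64, 1.65, -0.81, 1.49, -2.3]]
-1 -1 25 [[0.28, 0.52, 1.95, 0.75, 0.53, -0.0], [0.2, 0.33, 1.95, 0.58, 0.72, 0.13], [0.6, 0.87, 1.62, -0.89, 1.52, 1.02], [0.6, 0.75, 1.62, -0.89, 1.6, 0.93]]
-1 -1 30 [[0.22, 0.53, 2.01, 1.0, 0.52, -0.3], [0.13, 0.33, 2.01, 0.77, 0.69, -0.11], [0.58, 0.81, 1.65, -0.86, 1.46, 0.99], [0.58, 0.7, 1.63, -0.85, 1.54, 0.89]]
-1 -1 35 [[0.17, 0.56, 2.06, 1.25, 0.55, -0.59], [0.05, 0.36, 2.08, 0.97, 0.7, -0.37], [0.55, 0.76, 1.67, -0.82, 1.39, 0.94], [0.55, 0.64, 1.65, -0.81, 1.49, 0.84]]
```

```bash
cat > fk.py <<'E'
from h import *
from scipy.optimize import least_squares
rng=np.random.default_rng(0); S=[]
while len(S)<40:
    p=[rng.uniform(.3,.6),rng.uniform(-.3,.5),rng.uniform(.1,.35)]
    o=(Ro.from_rotvec(rng.uniform(-.5,.5,3))*Ro.from_rotvec([0,0,rng.uniform(-1,1)])*Ro.from_quat([1,0,0,0])).as_quat()
    j=inverse_kinematics(p,o)
    if j is not None: S.append((np.array(j),np.array(p),o))
ax=np.array([[0,0,1],[0,1,0],[0,1,0],[0,0,1],[0,1,0],[0,0,1]],float)
def fk(x,q):
    A=x[:18].reshape(6,3); off=np.vstack([x[18:33].reshape(5,3),x[33:36]])  # axes, link offsets
    R=Ro.identity();p=np.zeros(3);J=[p]
    for i in range(6):
        R=R*Ro.from_rotvec(A[i]/np.linalg.norm(A[i])*q[i]); p=p+R.apply(off[i]); J.append(p)
    return J,R*Ro.from_rotvec(x[36:39])
def res(x):
    r=list(.01*(x-x0))
    for q,p,o in S:
        J,R=fk(x,q); r+=list(30*(J[-1]-p)); r+=list(10*(R*Ro.from_quat(o).inv()).as_rotvec())
    return r
best=None
for s4 in (1,-1):
  for s6 in (1,-1):
    a=ax.copy();a[3]*=s4;a[5]*=s6
    x0=np.r_[a.ravel(),0,0,.3, 0,0,.6, 0,0,0, 0,0,.43, 0,0,.3, 0,0,.1, 0,0,np.pi/2]
    f=least_squares(res,x0)
    if best is None or f.cost<best.cost: best=f
x=best.x; print("cost",best.cost,"maxerr",max(np.linalg.norm(fk(x,q)[0][-1]-p) for q,p,o in S))
np.save("fk.npy",x); print(x[:18].reshape(6,3).round(2).tolist(),x[18:36].reshape(6,3).round(3).tolist())
a=np.radians(30)
for nm,(p,q,b) in dict(pick=pick(1,-1,a),place=place(1,-1,a),carry=place(1,-1,a,lift=.075)).items():
    j=inverse_kinematics(p,q); J,_=fk(x,np.array(j)); print(nm,np.round(p,3),"\n",np.round(J,3).tolist())
E
python3 fk.py
```

```text
cost 7.810036167521066e-07 maxerr 5.959454886396118e-09
[[-0.0, 0.0, 1.0], [-0.0, 1.0, -0.0], [-0.0, 1.0, 0.0], [0.0, -0.0, 1.0], [-0.0, 1.0, 0.0], [0.0, -0.0, 1.0]] [[-0.0, 0.023, 0.266], [-0.0, 0.023, 0.611], [0.112, 0.023, 0.002], [0.0, -0.0, 0.432], [-0.0, -0.0, 0.31], [0.0, -0.0, 0.11]]
pick [0.511 0.377 0.009] 
 [[0.0, 0.0, 0.0], [-0.015, 0.018, 0.266], [0.331, 0.336, 0.658], [0.282, 0.324, 0.555], [0.582, 0.575, 0.373], [0.53, 0.429, 0.104], [0.511, 0.377, 0.009]]
place [0.51  0.039 0.071] 
 [[0.0, 0.0, 0.0], [-0.013, 0.019, 0.266], [0.346, 0.28, 0.688], [0.262, 0.253, 0.615], [0.491, 0.402, 0.281], [0.505, 0.134, 0.126], [0.51, 0.039, 0.071]]
carry [0.51  0.039 0.146] 
 [[0.0, 0.0, 0.0], [-0.013, 0.019, 0.266], [0.304, 0.253, 0.735], [0.228, 0.23, 0.652], [0.491, 0.402, 0.356], [0.505, 0.134, 0.201], [0.51, 0.039, 0.146]]
```

Run:
```python
from h import *
a=np.radians(30)
c=capture("wrist"); print("wrist cam",(-np.array(c["R"]).T@c["t"]).round(3),np.array(c["R"])[2].round(2))
p0=np.array(current_position()); o0=current_orientation()
servo_line([p0[0]*.85,p0[1]*.85,.48],o0,rate=.3)
q=np.array(current_joint_pos()); q[0]=.7; q[5]=-2.0; goto_joints(q)
p,o,b=pick(1,-1,a)
move_gripper(.088)
move_ptp(p+.13*b,o)
cv2.imwrite("pics/w1.png",capture("wrist")["image"])
print("pre-contact:",servo_line(p,o,rate=.1,contact_N=6), (np.array(current_position())-p).round(4),np.round(current_force(),1),current_clock())
```

```text
wrist cam [ 0.217 -0.563  0.384] [-0.25 -0.07 -0.97]
pre-contact: False [0.0005 0.0006 0.0005] [ 0.  -0.  -0.4] 8.7083
```

View pics/w1.png

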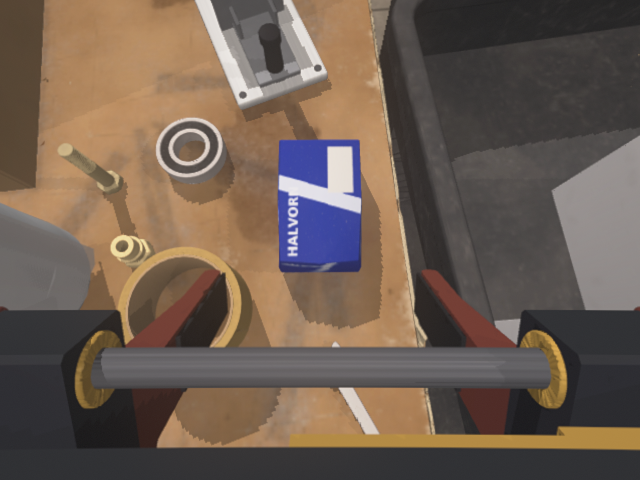

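The wrist view shows the pack centred between the fingers at (320,205). The tape roll at (180,300) is clear of them. Next I'll grasp the pack and lift it.

Run:
```python
from h import *
a=np.radians(30)
p,o,b=pick(1,-1,a)
move_gripper(.05); print("gap",current_finger_gap(),"grip",current_grip_force())
servo_line(p+[0,0,.05],o,rate=.08)
servo_line(p+[0,0,.22],o,rate=.2)
print("gap",current_finger_gap(),"F",np.round(current_force(),2))
w,ow,_=place(1,-1,a,lift=.10); w=w+YR*.17
move_ptp(w,ow)
print(np.round(current_joint_pos(),2),current_finger_gap(),current_clock())
cv2.imwrite("pics/s2.png",capture("scene")["image"])
```

```text
gap 0.06582664277119611 grip 30.013948410196463
gap 0.05015015921853901 F [ 1.08 -0.78  0.35]
[ 0.78  0.78  1.33 -0.73  1.81  0.85] 0.050074888972760606 13.5833
```

View pics/s2.png

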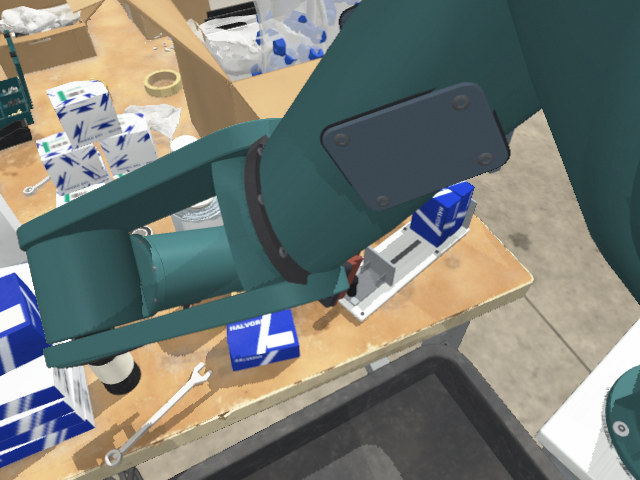

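The grasp failed: the scene view shows the pack still on the bench at (263,340), slightly shifted, and the fingers are empty. I'll go back over it, re-measure, then regrip and check before lifting.

Run:
```python
from h import *
a=np.radians(30)
p,o,b=pick(1,-1,a)
move_ptp(p+np.array([0,0,.22]),o); move_gripper(.088)
c=capture("wrist"); print("wrist cam",(-np.array(c["R"]).T@c["t"]).round(3))
P,uv=pts(c);I=c["image"][uv[:,1],uv[:,0]].astype(int)
for s in silhouettes("wrist","pack")[:2]:
    Q,_=pts(c,s["region"]); t=Q[abs(Q[:,2]-.039)<.006]
    print("w",round(s["conf"],2),np.round(s["xy"]),len(Q),[np.round(v,1) for v in cv2.minAreaRect((t[:,:2]*1000).astype(np.float32))],np.percentile(Q[:,2],[5,50,95]).round(3))
cv2.imwrite("pics/w3.png",c["image"])
print(current_clock())
```

```text
wrist cam [0.524 0.415 0.437]
w 0.72 [314. 306.] 5299 [array([520.1, 383.4]), array([87.8, 69.9]), np.float64(64.1)] [0.038 0.039 0.041]
17.0167
```

View pics/w3.png

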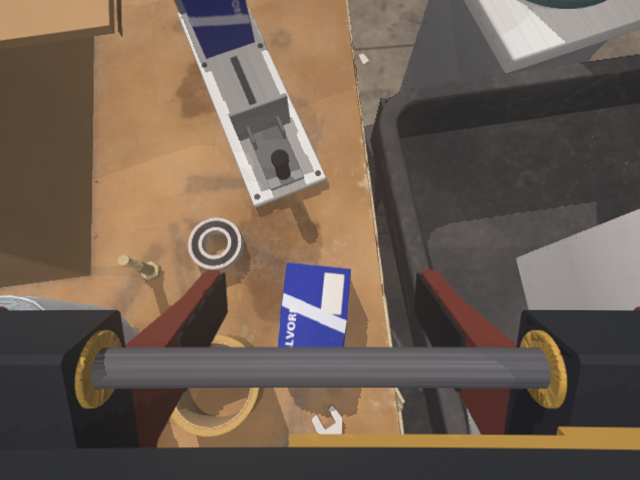

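The wrist view shows the pack shifted about 25 mm toward its far end and turned by 6°; the bar at row 365 hides its near end. I'll regrip at the new pose and inspect before lifting.

```bash
sed -i 's/^PC=.*/PC=np.array([.5251,.3937,.0195]); PYAW=np.radians(64.1)/' h.py
python3 - <<'E'
from h import *
a=np.radians(30)
p,o,b=pick(1,-1,a)
move_ptp(p+.10*b,o)
c=capture("scene"); P,uv=pts(c); I=c["image"][uv[:,1],uv[:,0]].astype(int)
print(servo_line(p,o,rate=.12,contact_N=6))
for g in (.074,.070,.066,.062):
    move_gripper(g); print(g,round(current_finger_gap(),4),round(current_grip_force(),1),np.round(current_force(),1))
    if current_grip_force()>15: break
cv2.imwrite("pics/s4.png",cv2.resize(capture("scene")["image"][220:420,160:400],None,fx=3,fy=3))
print(current_clock(),np.round(current_torque(),2))
E
```

```text
False
0.074 0.074 0.0 [ 0.5 -0.4 -0.3]
0.07 0.0702 3.3 [ 0.6  0.6 -0.3]
0.066 0.0668 29.5 [0.2 1.1 0.7]
19.825 [ 0.35 -0.21 -0.01]
```

View pics/s4.png

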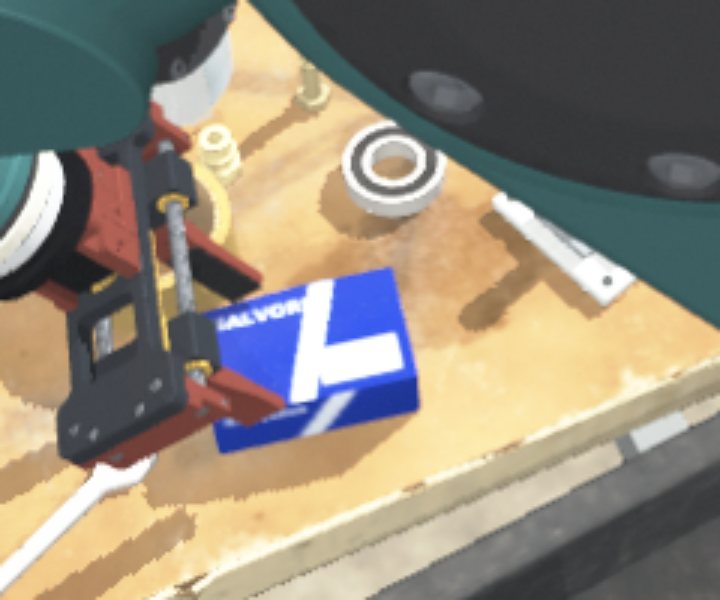

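Run:
```python
from h import *
a=np.radians(30)
p,o,b=pick(1,-1,a)
print("tcp",np.round(current_position(),4),"cmd",p.round(4),"clock",current_clock())
c=capture("scene"); P,uv=pts(c); I=c["image"][uv[:,1],uv[:,0]].astype(int)
red=(I[:,2]>I[:,0]+30)&(I[:,2]>1.6*I[:,1])&(abs(P[:,0]-.5)<.12)&(abs(P[:,1]-.4)<.1)&(P[:,2]<.1)&(P[:,2]>.003)&(uv[:,0]>220)&(uv[:,0]<256)&(uv[:,1]>340)
Q=P[red]; d=(Q-p)@b; i=np.argsort(d)[:12]
print(Q[i].round(3).tolist(), uv[red][i].tolist(), "along tool from TCP",d[i].round(4))
```

```text
tcp [0.5275 0.3987 0.009 ] cmd [0.5275 0.3986 0.009 ] clock 19.825
[[0.497, 0.425, 0.047], [0.498, 0.425, 0.048], [0.497, 0.426, 0.051], [0.497, 0.432, 0.048], [0.501, 0.426, 0.051], [0.5, 0.438, 0.045], [0.498, 0.426, 0.052], [0.495, 0.428, 0.052], [0.497, 0.431, 0.051], [0.499, 0.427, 0.052], [0.498, 0.436, 0.048], [0.501, 0.442, 0.045]] [[254, 355], [254, 354], [253, 354], [250, 357], [252, 352], [246, 359], [253, 353], [253, 355], [251, 356], [252, 353], [248, 358], [244, 360]] along tool from TCP [0.0386 0.0393 0.0421 0.0424 0.0427 0.0427 0.0428 0.0436 0.0436 0.0441
 0.0441 0.0446]
```

Run:
```python
from h import *
a=np.radians(30)
p,o,b=pick(1,-1,a)
e=np.array([np.cos(PYAW),np.sin(PYAW),0]); w=np.cross(e,UP)
c=capture("scene"); P,uv=pts(c); I=c["image"][uv[:,1],uv[:,0]].astype(int)
R=P-p; d=R@b; lat=R@w; x=R@np.cross(w,b)
for k in range(-2,9):
    m=(d>k*.01)&(d<=k*.01+.01)&(abs(lat)>.034)&(abs(lat)<.065)&(abs(x)<.02)&(P[:,2]>.004)
    if m.any(): print(k*10,m.sum(),"lat",np.percentile(lat[m],[5,50,95]).round(3),"x",np.percentile(x[m],[5,95]).round(3),"z",np.median(P[m,2]).round(3),"bgr",np.median(I[m],0))
cv2.imwrite("pics/s5.png",cv2.resize(c["image"][300:400,200:320],None,fx=6.6,fy=6,interpolation=cv2.INTER_CUBIC))
```

```text
-20 11 lat [-0.036 -0.035 -0.034] x [0.01  0.019] z 0.006 bgr [150.  55.  32.]
-10 34 lat [-0.036 -0.035 -0.035] x [-0.003  0.019] z 0.01 bgr [198.5 162.5 153. ]
0 72 lat [-0.036 -0.035 -0.035] x [-0.015  0.018] z 0.014 bgr [173.  101.5  89. ]
10 76 lat [-0.037 -0.035 -0.034] x [-0.017  0.019] z 0.023 bgr [155.   56.   32.5]
20 64 lat [-0.036 -0.035  0.024] x [-0.018  0.018] z 0.03 bgr [172.5  84.   61.5]
30 16 lat [-0.042 -0.036  0.04 ] x [-0.02   0.011] z 0.045 bgr [130.5  96.  130. ]
40 87 lat [-0.043 -0.042  0.039] x [-0.01   0.012] z 0.05 bgr [ 76.  69. 115.]
50 85 lat [-0.043 -0.042  0.04 ] x [-0.01   0.012] z 0.059 bgr [ 57.  63. 113.]
60 70 lat [-0.044 -0.041  0.04 ] x [-0.005  0.012] z 0.069 bgr [ 57.5  63.5 112. ]
70 62 lat [-0.045 -0.037  0.041] x [-0.002  0.011] z 0.078 bgr [ 78.5  89.5 158.5]
80 65 lat [-0.046 -0.036  0.043] x [0.004 0.012] z 0.088 bgr [ 85.  96. 170.]
```

View pics/s5.png

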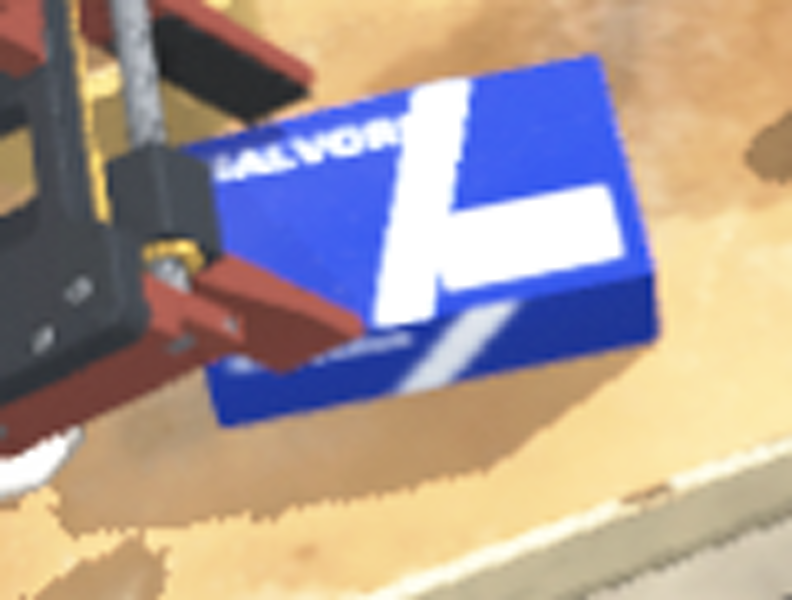

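The picture shows the fingertips reaching only the pack's top edge, and the depth data agrees. The real tips are about 36 mm short of the reported TCP along the tool axis. Before advancing, I'll measure where the gripper body really starts and whether it would clear the tape.

Run:
```python
from h import *
a=np.radians(30)
p,o,b=pick(1,-1,a)
e=np.array([np.cos(PYAW),np.sin(PYAW),0]); w=np.cross(e,UP); xx=np.cross(w,b)
c=capture("scene"); P,uv=pts(c)
R=P-p; d=R@b; lat=R@w; x=R@xx
print("x axis",xx.round(2))
for lo,hi in((-.1,-.07),(-.07,-.045),(-.045,-.02),(-.02,.02),(.02,.045),(.045,.07),(.07,.1)):
    m=(lat>lo)&(lat<hi)&(abs(x)<.05)&(P[:,2]>.055)&(d>.05)&(d<.25)
    if m.sum()>4: print(lo,hi,m.sum(),"d pct",np.percentile(d[m],[1,5,20]).round(3),"x",np.percentile(x[m],[2,98]).round(3),"zmin",P[m,2].min().round(3))
T=np.array([.638,.42,.048])
r=T-p; print("tape in tool: d,lat,x",(r@b).round(3),(r@w).round(3),(r@xx).round(3))
move_gripper(.086); servo_line(np.array(p)+.06*b,o,rate=.2)
c=capture("wrist");
for s in silhouettes("wrist","pack")[:1]:
    Q,_=pts(c,s["region"]); t=Q[abs(Q[:,2]-.039)<.006]
    print(round(s["conf"],2),[np.round(v,1) for v in cv2.minAreaRect((t[:,:2]*1000).astype(np.float32))])
print(current_clock())
```

```text
x axis [-0.38 -0.78  0.5 ]
-0.1 -0.07 1178 d pct [0.12  0.122 0.132] x [-0.031  0.033] zmin 0.097
-0.07 -0.045 678 d pct [0.085 0.123 0.136] x [-0.028  0.033] zmin 0.078
-0.045 -0.02 1748 d pct [0.055 0.07  0.141] x [-0.024  0.033] zmin 0.055
-0.02 0.02 1532 d pct [0.131 0.134 0.16 ] x [-0.021  0.038] zmin 0.11
0.02 0.045 779 d pct [0.053 0.059 0.077] x [-0.008  0.033] zmin 0.055
0.045 0.07 309 d pct [0.123 0.128 0.14 ] x [0.006 0.034] zmin 0.095
0.07 0.1 154 d pct [0.12  0.122 0.128] x [0.011 0.034] zmin 0.124
tape in tool: d,lat,x 0.067 0.09 -0.039
0.92 [array([524.8, 393.9]), array([110.4,  70.1]), np.float64(64.5)]
21.0417
```

The body starts 120 mm behind the reported TCP. The spec says about 80 mm behind the tips, so the tips sit about 39 mm short of the reported TCP. I'll correct for this and regrip.

```bash
sed -i 's/^PC=.*/PC=np.array([.5248,.3939,.0195]); PYAW=np.radians(64.4)/; s/-\.019\*b/-.058*b/' h.py
python3 - <<'E'
from h import *
a=np.radians(30)
p,o,b=pick(1,-1,a)
move_gripper(.088)
print("touch",servo_line(p,o,rate=.06,contact_N=4),((np.array(current_position())-p)@b).round(4))
move_gripper(.06); print(round(current_finger_gap(),4),round(current_grip_force(),1))
q=np.array(current_position())
servo_line(q+[0,0,.012],o,rate=.03); print(round(current_finger_gap(),4),round(current_grip_force(),1),np.round(current_force(),1))
cv2.imwrite("pics/s6.png",cv2.resize(capture("scene")["image"][300:400,200:320],None,fx=6.6,fy=6,interpolation=cv2.INTER_CUBIC))
print(current_clock())
E
```

```text
touch False 0.0005
0.0708 30.0
0.0707 30.0 [-0.6  0.2 -0.8]
24.1167
```

View pics/s6.png

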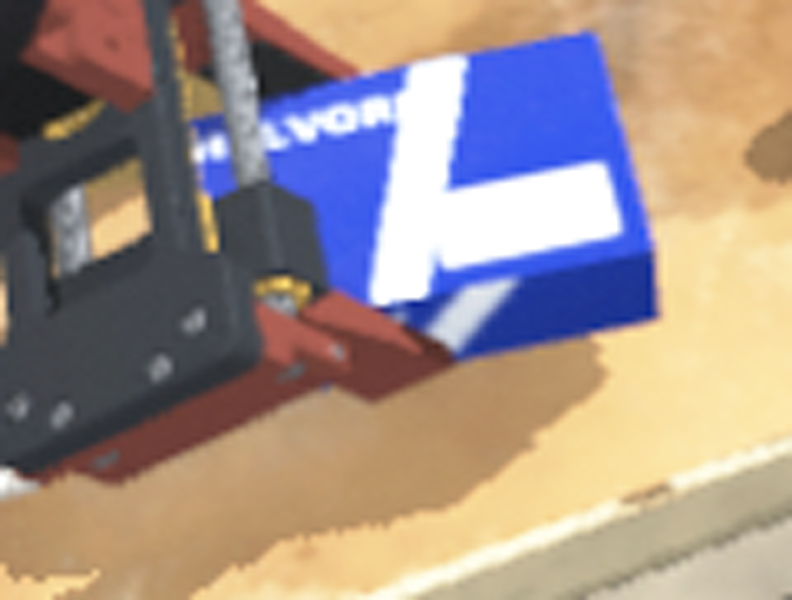

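The fingers now hold the pack fully and it has lifted level. I'll carry it over the stop.

Run:
```python
from h import *
a=np.radians(30)
p,o,b=pick(1,-1,a)
servo_line(p+[0,0,.17],o,rate=.15)
print("gap",round(current_finger_gap(),4),np.round(current_force(),1))
w,ow,_=place(1,-1,a,lift=.095); w2=w+YR*.17
c,oc,_=place(1,-1,a,lift=.07)
print([None if j is None else np.round(j,2).tolist() for j in (inverse_kinematics(w2,ow),inverse_kinematics(c,oc),inverse_kinematics(place(1,-1,a,lift=-.004)[0],oc))])
move_ptp(w2,ow); print("gap",round(current_finger_gap(),4))
servo_line(c+YR*.10+[0,0,.005],oc,rate=.12)
servo_line(c,oc,rate=.12)
print("gap",round(current_finger_gap(),4),np.round(current_force(),1),(np.array(current_position())-c).round(4),current_clock())
k=capture("scene"); cv2.imwrite("pics/s7.png",cv2.resize(k["image"][130:330,300:540],None,fx=3.3,fy=3))
```

```text
gap 0.0703 [-0.2  0.2 -1.3]
[[0.74, 0.78, 1.41, -0.74, 1.73, 0.88], [0.53, 0.72, 1.68, -0.89, 1.47, 0.92], [0.53, 0.84, 1.69, -0.9, 1.39, 1.02]]
gap 0.0702
gap 0.0705 [-0.1  0.3 -0.9] [ 0.0003  0.0005 -0.0001] 29.525
```

View pics/s7.png

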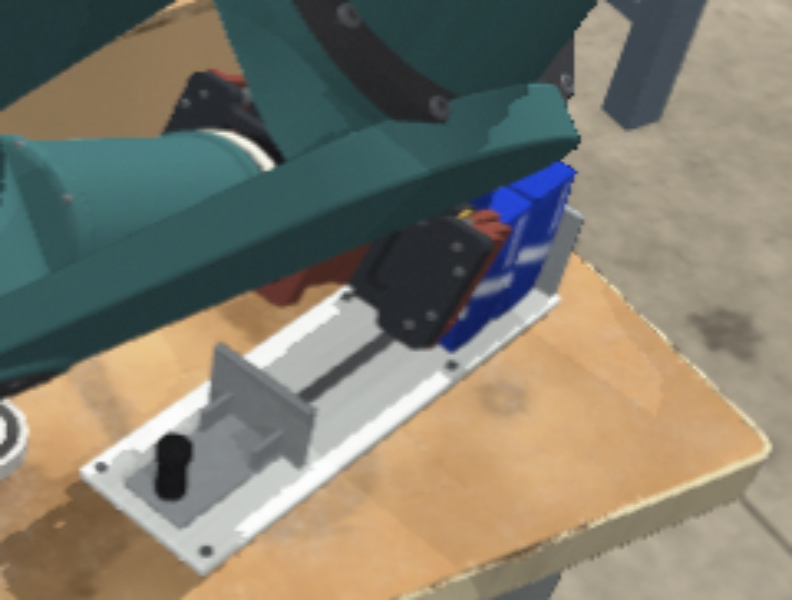

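The row and stop are clear in the scene view: knob at (172,465), stop face at (265,400). The held carton is hidden behind the gripper next to the row. I'll lower it until it touches.

Run:
```python
from h import *
a=np.radians(30)
n,on,b=place(1,-1,a)
servo_line(n+[0,0,.012],on,rate=.1)
t=servo_line(n-[0,0,.006],on,rate=.025,contact_N=3)
print("touch",t,"z err",(np.array(current_position())-n).round(4),np.round(current_force(),1),np.round(current_torque(),2),round(current_finger_gap(),4),current_clock())
k=capture("scene"); P,uv=pts(k)
rel=P-ORG; lx=rel@XR; ly=rel@YR
print("carton top pts", [(z0,((abs(lx)<.04)&(ly>-.06)&(ly<0)&(abs(P[:,2]-z0)<.003)).sum()) for z0 in (.11,.115,.12,.125)])
```

```text
touch True z err [ 0.0002 -0.      0.0007] [0.9 0.5 1.9] [-0.05 -0.21  0.08] 0.0704 30.8167
carton top pts [(0.11, np.int64(31)), (0.115, np.int64(21)), (0.12, np.int64(41)), (0.125, np.int64(2))]
```

Run:
```python
from h import *
a=np.radians(30)
n,on,b=place(1,-1,a)
q=np.array(current_position())
move_gripper(.074); sleep(.2); move_gripper(.086)
print(np.round(current_force(),1))
servo_line(q+.12*b,on,rate=.12)
servo_line(q+.12*b+YR*.12+[0,0,.03],on,rate=.2)
k=capture("scene"); P,uv=pts(k); rel=P-ORG; lx=rel@XR; ly=rel@YR
m=(abs(lx)<.03)&(ly>-.05)&(ly<.02)&(P[:,2]>.03)&(P[:,2]<.11)
A=np.c_[np.ones(m.sum()),lx[m],P[m,2]]; f=np.linalg.lstsq(A,ly[m],rcond=None)[0]
print("front face",m.sum(),"ly",np.median(ly[m]).round(4),"yaw,lean deg",np.degrees(f[1:]).round(2))
t=(ly>-.05)&(ly<.02)&(abs(lx)<.06)&(abs(P[:,2]-.121)<.004); print("top lx",lx[t].min().round(3),lx[t].max().round(3),"ly",ly[t].min().round(3),ly[t].max().round(3)) if t.any() else None
cv2.imwrite("pics/s8.png",cv2.resize(k["image"][130:330,300:540],None,fx=3.3,fy=3))
print(current_clock(),np.round(current_joint_pos(),2))
```

```text
[-0.1 -0.7 -0.3]
front face 404 ly -0.007 yaw,lean deg [-1.14 -1.16]
33.7583 [ 0.8   0.83  1.3  -0.71  1.8   0.88]
```

View pics/s8.png

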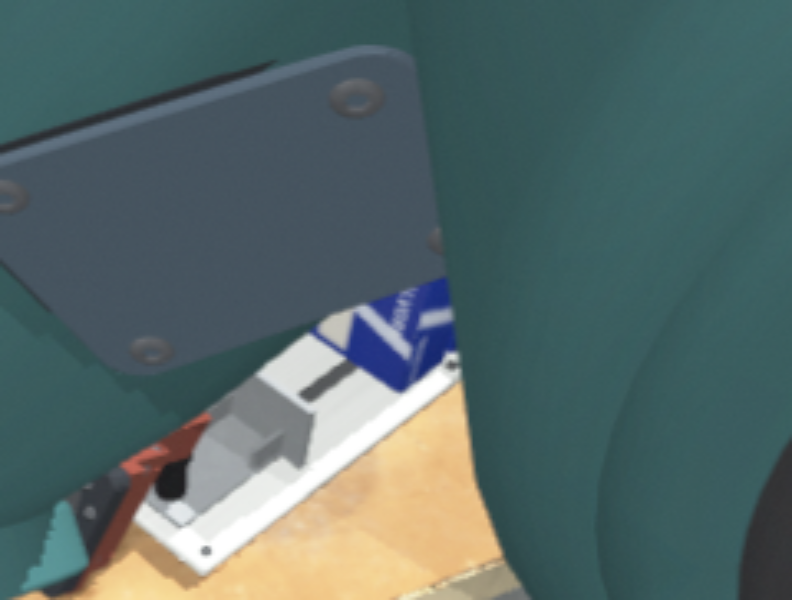

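The scene view shows the carton standing upright just before the row, with its face about 7 mm off and a lean of around 1°. The knob is at (172,480). Now I'll push the stop home with shut fingers.

Run:
```python
from h import *
a=np.radians(35); b=YR*np.cos(a)+UP*np.sin(a); o=tool(-b,XR)
def T(y,z): return ORG+YR*y+UP*z-.039*b
print([inverse_kinematics(T(*k),o) is not None for k in ((.21,.10),(.19,.036),(.065,.036))])
move_gripper(0.0)
move_ptp(T(.21,.10),o)
servo_line(T(.185,.036),o,rate=.15)
f0=np.array(current_force())
print("early",servo_line(T(.09,.036),o,rate=.07,contact_N=12),np.round(np.array(current_force())-f0,1))
hit=servo_line(T(.062,.036),o,rate=.025,contact_N=7)
y=((np.array(current_position())+.039*b-ORG)@YR); print("hit",hit,"tip y",y.round(4),"F",np.round(np.array(current_force())-f0,1),current_clock())
```

```text
[True, True, True]
early False [-1.3  0.4 -0.5]
hit True tip y 0.0688 F [-1.6  3.2  2.2] 38.3833
```

Run:
```python
from h import *
a=np.radians(35); b=YR*np.cos(a)+UP*np.sin(a); o=tool(-b,XR)
q=np.array(current_position())
servo_line(q+YR*.03,o,rate=.1); servo_line(q+YR*.15+UP*.12,o,rate=.2)
j=np.array(current_joint_pos()); j[0]+=.35; j[1]-=.35; goto_joints(j)
for cam in ("scene","top"):
    k=capture(cam); P,uv=pts(k); rel=P-ORG; lx=rel@XR; ly=rel@YR; I=k["image"][uv[:,1],uv[:,0]]
    s=(abs(lx)<.036)&(abs(P[:,2]-.066)<.004)&(ly>-.012)&(ly<.12)
    kn=(abs(lx)<.03)&(P[:,2]>.05)&(P[:,2]<.064)&(I.max(1)<60)&(ly>.02)&(ly<.17)
    t=(abs(lx)<.045)&(abs(P[:,2]-.121)<.004)&(ly>-.0525)&(ly<.02)
    m=(abs(lx)<.03)&(ly>-.05)&(ly<.0)&(P[:,2]>.072)&(P[:,2]<.115)
    print(cam,"stop top",s.sum(),np.percentile(ly[s],[10,50,90]).round(4) if s.any() else None,"knob",kn.sum(),np.median(ly[kn]).round(4) if kn.any() else None,"top",t.sum(),[lx[t].min().round(3),lx[t].max().round(3),ly[t].max().round(3)] if t.any() else None)
    if m.sum()>20:
        f=np.linalg.lstsq(np.c_[np.ones(m.sum()),lx[m],P[m,2]],ly[m],rcond=None)[0]; print(" face",np.median(ly[m]).round(4),np.degrees(f[1:]).round(1),m.sum())
    if cam=="scene": cv2.imwrite("pics/s9.png",cv2.resize(k["image"][130:330,300:540],None,fx=3.3,fy=3))
print(current_clock())
```

```text
scene stop top 32 [-0.011  -0.0092 -0.0068] knob 89 0.0591 top 0 None
top stop top 68 [-0.011  -0.0088 -0.0069] knob 86 0.0585 top 368 [np.float64(-0.037), np.float64(-0.003), np.float64(-0.013)]
 face -0.0142 [ 2.9 -1.1] 100
41.0333
```

View pics/s9.png

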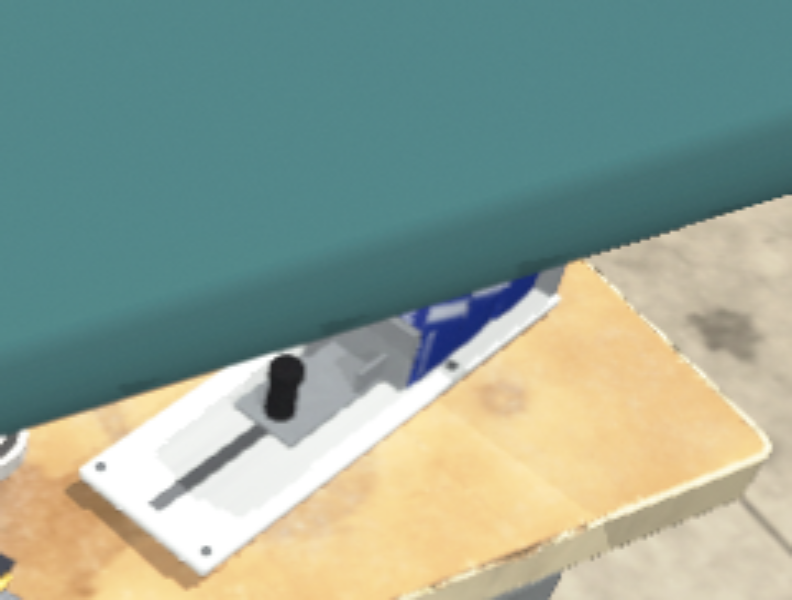

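The scene view shows the stop against the carton, with the knob at (285,385). By the knob the travel is only about 0.086, so I'll push once more, a little firmer, for margin.

Run:
```python
from h import *
a=np.radians(35); b=YR*np.cos(a)+UP*np.sin(a); o=tool(-b,XR)
def T(y,z): return ORG+YR*y+UP*z-.039*b
move_ptp(T(.14,.10),o); servo_line(T(.085,.036),o,rate=.15)
f0=np.array(current_force())
hit=servo_line(T(.058,.036),o,rate=.02,contact_N=18)
y=((np.array(current_position())+.039*b-ORG)@YR); print("hit",hit,"tip y",y.round(4),"F",np.round(np.array(current_force())-f0,1))
q=np.array(current_position())
servo_line(q+YR*.03,o,rate=.1); servo_line(q+YR*.15+UP*.12,o,rate=.25)
for cam in ("scene","top"):
    k=capture(cam); P,uv=pts(k); rel=P-ORG; lx=rel@XR; ly=rel@YR; I=k["image"][uv[:,1],uv[:,0]]
    s=(abs(lx)<.036)&(abs(P[:,2]-.066)<.004)&(ly>-.015)&(ly<.12)
    kn=(abs(lx)<.03)&(P[:,2]>.05)&(P[:,2]<.064)&(I.max(1)<60)&(ly>.02)&(ly<.17)
    m=(abs(lx)<.03)&(ly>-.05)&(ly<.0)&(P[:,2]>.072)&(P[:,2]<.115)
    print(cam,"stop top",np.percentile(ly[s],[10,50,90]).round(4) if s.any() else None,"knob",np.median(ly[kn]).round(4) if kn.any() else None)
    if m.sum()>20:
        f=np.linalg.lstsq(np.c_[np.ones(m.sum()),lx[m],P[m,2]],ly[m],rcond=None)[0]; print(" face",np.median(ly[m]).round(4),np.degrees(f[1:]).round(1),m.sum())
print(current_clock())
```

```text
hit True tip y 0.0688 F [-1.5  4.6  3.6]
scene stop top [-0.0145 -0.0106 -0.0072] knob 0.0585
 face -0.0146 [-2.4 -3.2] 47
top stop top [-0.0134 -0.0105 -0.0071] knob 0.0576
 face -0.0142 [ 4.2 -3.3] 101
45.4167
```

The second push ended at the same spot, so the stop is firmly closed, and the carton's face at −14 mm shows it is against the row. Handing in.

```bash
python3 -c "
from bench import *
print(close_job())"
```

```text
the job is handed in; nothing more can be done
None
```

The carton is standing in the rack against the row with the stop closed on it, and the job is handed in; the judge's verdict wasn't shown, and the first grasp slipped and shifted the carton about 25 mm on the bench before the second one held.

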